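# Lock the bench vice onto its keyhole screws

### The arm

A 6-joint arm with a two-finger parallel gripper is mounted at the origin on the work surface. World frame = base frame: x ahead of the robot, y to its left, z up, the work surface at z = 0. Lengths are in mm, angles in rad, forces in N, time in s.
With the tool pointing down it reaches from about 350 to 975 mm from the base axis. Payload 7.1 kg.
Tool frame: the origin (TCP) lies at the very end of the fingers, on their centre line; the grasp point (between the pads) lies tcp_to_grasp behind it (tcp_to_grasp is the distance from the TCP to the grasp point, in mm); z points along the fingers, x is the direction in which the jaws open and shut, and the axes are right-handed (so a half turn about z gives the same grasp; the last joint's range is limited). The gripper opens to 88 mm and grips with 3 to 60 N. Pads are 20 mm wide; open, the fingers measure 115 mm over their backs; the gripper's body (75 mm by 178 mm) begins 61 mm behind the grasp point.
Start: joints at [-0.019, 0.423, 1.63, -0, 1.089, -0.019], TCP at [624.984, 0.026, 222.675] pointing down, gripper open.
Joint ranges: [-3, 3], [-0.9, 2.11], [0.09, 2.58], [-1.31, 4.45], [0.11, 2.69], [-2.54, 2.54]. Speed limits (rad/s): [2.39, 2.39, 3.01, 3.14, 3.14, 3.14].

### API

Orientations are given as a rotation vector (axis times angle).
In Python, from workcell import get_obs, get_image, close_job, recognise, mark_of, tcp_to_grasp gives the robot as it stands. The module is installed in compiled form; this text tells all that it offers.
- The arm moves only by the tool move_arm, never from a script. Its argument "motion" is a list of rows, each a list of 7 numbers: the shift along the world's x, y, z in mm, then the turn, a rotation vector about the world's x, y, z in rad, then the finger opening in mm, from 0 to 87.8. A call has 1 to 5 rows; each row is the pose to reach, as a shift and turn from the pose commanded when the call began; what a row does not reach only later rows make up. A row lasts 1/12 s, in which the tool goes at most 41.7 mm and 7.16 degrees, less where a joint would pass 70% of its speed; a pose out of reach is approached as far as the arm can. A call with a gripper value outside its range is refused whole. The fingers move at their own pace and stop on an object; the grip force is fixed at half the most. Time passes only in rows, so rows that repeat a pose let the fingers close. It gives the time, the measured TCP pose, the force and the opening at its end, in the units of the state.
- get_obs(): the state, without advancing time (a new reading comes with each control period).
- get_image(name): name is "scene" or "side" or "wrist"; returns a dict with "color" (384x512x3 uint8, red, green, blue), "mtx" (3x3 intrinsics, pixels), "camera_from_world" (4x4, takes a point from world to camera coordinates). Camera axes: x right, y up, looking along -z (the intrinsics and any distortion apply to the point x, -y, -z); pixel columns grow to the right and rows downward; lengths in mm; the calibration is good to about 2 mm. A picture is of the moment at which its call begins. There is no depth.
- close_job(): hands the job in, once; it reports no verdict.
Trained networks look in a picture, given as the dict that the camera call returned (one of the last four; its "shot" number tells which), for a name from the list of things; names that differ only in an ending like _2 or _b are one class to them, and where a whole thing is asked for, a point or a joint stands for the part that bears it (a point fixed in the world has none). Each returns a list of dicts, best first, with "p" (0 to 1); they miss things now and then, are a little off and sometimes report something else, mostly with a low value. They report only what shows in the picture. A call takes as long as a camera call. They do not tell look-alikes from the thing itself.
- recognise(picture, label): "bbox" ([centre column, centre row, width, height] in pixels, round what is visible of it).
- mark_of(picture, label): "location" ([row, column] in pixels: a listed point, or the origin of a listed thing).
The state is a dict: "t": time; "qpos": joint angles; "qvel": joint speeds; "joint_torque": joint torques, N m; "ee_pos": TCP position; "orientation": TCP orientation; "ft_force": force on the tool from outside, world axes, zero at the start; "moment": the same for the moment, N m; "width": finger opening in mm.
Only numpy, scipy, OpenCV 4.12 (cv2) and the standard library are available. Lean on these libraries where they do the work, as an engineer would, in place of code of your own. Each camera call takes 0.05 s, during which the arm holds its last target. There are 200 camera calls.

### The job

Fit the small green bench vice to the wooden board on the counter: lift it by its jaw, feel for the two screws and set its base plate down over them so that the heads come through the round holes and the plate lies flat, then slide it so that the narrow slots run under the heads, right home, until the red spring catch pops up behind the plate, and let go. Work gently, never forcing the plate against the screws or the board (the screws sit a few millimetres off their marks), and leave the other things on the counter where they are.

Things in the scene. Friction and masses are not known exactly. Their poses are not given: they have to be found in the camera images.
- vice_center (a point): Small dark-green bench vice, loose, 0.5-0.9 kg. Point 33 mm above its base plate's underside, in the middle of the fixed jaw: an upright block 30 mm (x) by 40 mm (y), top 66 mm above the underside, both y sides free. Grip it across y, here or up to 10 mm higher; it balances here but pushes can tip it in the grip. z up; spindle and T-bar reach 87 mm to -x at this height, anvil 44 mm to +x.
- vice: The vice's black metal base plate; origin under its centre, same axes as the vice. 120 mm (x) by 130 mm (y), 4 mm thick, flat below. Two keyholes, at y = +48 and -48 mm: each a round hole 19 mm across centred at x = 0 (beside the jaw), from which a slot 10 mm wide runs to +x and ends at x = +23 mm. Nothing else of the vice lies over the keyholes.
- mount: Brown wooden mounting board, fixed: 190 mm (x) by 160 mm (y), its top 18 mm up, on rubber feet that give under 1 mm; origin under its centre, z up. The vice goes on with its x along the board's x. Heads in the round holes: vice centre nominally at board x = +19.5, y = 0; it then slides 19.5 mm to the board's -x till the shanks meet the slot ends, nominally at x = 0. Plate flat on the board: vice_center 51 mm above this origin.
- screw_marks (a point): Nominal midpoint between the two screws, on the board's top (board x = +19.5, y = 0); screws nominally 48 mm from it to +y and -y. Heads 15 mm across, undersides 5.7 mm and tops 10.2 mm above the board; shanks 7 mm. Screws and catch sit on one strip fixed through oversize holes: all truly stand, rigidly, up to 5 mm off in x and up to 5 mm off in y (same for all), which no reading shows.
- catch (a joint): Spring catch: red pin 10 mm across, nominally at board x = +67, y = 0 (same offset as the screws), standing 7 mm above the board. In m: 0 = up, 0.007 = pressed flush. The plate holds it down (1 to 2 N) while over it; it pops up behind the plate's +x edge when 2 mm or less of the slide is left, and so locks the vice.
- torch: Bystander: blue aluminium press-button torch, 128 x 38 mm, lying; origin under its middle, length along x.
- pliers: Bystander: needle-nose pliers with yellow grips, about 165 x 60 x 13 mm, lying flat; origin under the middle, jaws to +x.
- tiffin: Bystander: round steel tiffin box with its lid clasped, 128 mm across, 85 mm high; origin under its centre.
- hammer: Bystander: red plastic hammer, 235 mm long, head 90 mm wide and 34 mm high, lying; origin under its middle, head to +x.
- screwdriver: Bystander: orange-handled screwdriver, 190 mm long, 26 mm thick, lying between the task's things; origin under its middle, tip to +x.
- tumbler: Bystander: steel drinking tumbler, 72 mm across, 100 mm high, standing; origin under its centre.
- nail_jar: Bystander: small amber glass jar with a steel lid, 64 mm across, 85 mm high; origin under its centre.
Mind the look-alikes: they are no part of the job. Leave any orange or yellow look-alike of the vice alone.

How it is judged (in metres and radians):
On the way:
1. The base plate lies flat on the board with both screw heads up through the round holes (x of vice_center in the frame of mount between 0.0105 and 0.0295 m and y of vice_center in the frame of mount between -0.0085 and 0.0085 m and z of vice_center in the frame of mount between 0.049 and 0.0526 m), for 0.1 s.
At the end, for the whole second after the job is handed in: The vice is released and at rest, flat on the board (2 mm, 0.04 rad), slid home with the shanks at the slot ends (its centre -7 to +9 mm in x and within 8 mm in y of the board's centre, which covers the screws' offset), and the catch is up behind the plate (within 1.2 mm) (x of vice_center in the frame of mount between -0.007 and 0.009 m and y of vice_center in the frame of mount between -0.008 and 0.008 m and z of vice_center in the frame of mount between 0.049 and 0.0528 m and angle between the x axis of vice_center and the x axis of mount, either way round below 0.07 rad and angle between vice_center's own z axis and vertical below 0.04 rad and value of joint catch below 0.0012 m and linear speed of vice below 0.01 m/s); the robot touches nothing.
It fails at once if The vice is pressed or knocked against the board, screws or catch with more than 25 N (contact force between vice and mount above 25 N).
It fails at once if Another thing on the counter is moved by more than 15 mm (distance of any of torch, pliers, tiffin, hammer, screwdriver, tumbler, nail_jar from where it was at the start of the episode above 0.015 m).
It also fails if it takes over 70 s, if anything falls off the work surface, if the arm or the gripper's body presses on something with over 40 N, if the wrist force passes 120 N, or if a joint passes its speed limit or range.

## Working session

There is one attempt and no reset: what is moved stays moved. The work goes in short steps, Python scripts to look and compute and a tool call to move; the robot and the scene stay as the last step left them, time stands still between calls to the robot, and variables do not carry over. Pictures are saved under pics/ and viewed, about 8 in all and at most 12, crops included, and the job is handed in when it is done.

Besides the shell and the picture viewer there is one more tool, called after "Request:" by a JSON object that holds its "name" and its "arguments". move_arm: Moves the arm, as the interface text tells. Its arguments: {"type":"object","properties":{"motion":{"type":"array"}},"required":["motion"]}

```bash
mkdir -p pics
cat > h.py <<'E'
import numpy as np, cv2
from workcell import *
def save(im,name,crop=None,s=1):
    c=im["color"][:,:,::-1]
    if crop: c=c[crop[1]:crop[3],crop[0]:crop[2]]
    cv2.imwrite("pics/"+name,cv2.resize(c,None,fx=s,fy=s,interpolation=cv2.INTER_CUBIC))
def ray(im,u,v):
    T=np.array(im["camera_from_world"]);K=np.array(im["mtx"])
    d=np.linalg.inv(K)@[u,v,1]; d=np.array([d[0],-d[1],-d[2]])
    R=T[:3,:3]; return -R.T@T[:3,3], R.T@d
def atz(im,u,v,z):
    o,d=ray(im,u,v); return o+d*(z-o[2])/d[2]
def proj(im,p):
    T=np.array(im["camera_from_world"]);K=np.array(im["mtx"])
    c=T[:3,:3]@np.asarray(p,float)+T[:3,3]; q=K@[c[0],-c[1],-c[2]]; return q[:2]/q[2]
def tri(a,pa,b,pb):
    A=np.zeros((3,3));y=np.zeros(3)
    for im,p in((a,pa),(b,pb)):
        o,d=ray(im,*p);d/=np.linalg.norm(d);P=np.eye(3)-np.outer(d,d);A+=P;y+=P@o
    return np.linalg.solve(A,y)
E
python3 - <<'E'
from h import *
ims={n:get_image(n) for n in("scene","side","wrist")}
print(get_obs(),tcp_to_grasp)
cv2.imwrite("pics/a.png",np.hstack([cv2.resize(ims[n]["color"][:,:,::-1],(400*1,300)) for n in("scene","side")]))
save(ims["scene"],"s1.png",s=1.5);save(ims["side"],"d1.png",s=1.5);save(ims["wrist"],"w1.png",s=1)
for n,im in ims.items():
  print(n,[k for k in im])
  for l in("vice_center","vice","mount","screw_marks","catch","screwdriver"):
    print(n,l,[(round(r["p"],2),np.round(r["location"][::-1])) for r in mark_of(im,l)][:3],[(round(r["p"],2),np.round(r["bbox"])) for r in recognise(im,l)][:3] if l!="screw_marks" else "")
E
```

```text
{'t': 0.15, 'qpos': array([-1.90004871e-02,  4.23696983e-01,  1.63046779e+00,  9.44491407e-06,
        1.08860220e+00, -1.90338681e-02]), 'qvel': array([-0.00123803, -0.00202279, -0.00256991,  0.00010634,  0.00060653,
       -0.00097011]), 'joint_torque': array([ 9.52650989e-04, -5.44981134e+01, -2.73919362e+01,  6.45430083e-02,
        2.04369903e-02, -3.19723256e-05]), 'ee_pos': array([6.24586892e+02, 3.58564662e-02, 2.22078822e+02]), 'orientation': array([-3.14156142e+00, -4.55468022e-05,  1.84401470e-03]), 'ft_force': array([0.37714405, 0.53242629, 0.28822836]), 'moment': array([-0.01298152,  0.02031523,  0.0071029 ]), 'width': 87.96381944237943} 18.700000000000003
scene ['color', 'mtx', 'camera_from_world', 'shot']
scene vice_center [(0.73, array([206., 174.])), (0.71, array([272., 158.])), (0.6, array([213., 122.]))] [(0.92, array([209., 132.,  33.,  34.])), (0.64, array([206., 180.,  43.,  36.])), (0.5, array([323., 220.,  54.,  55.]))]
scene vice [(0.97, array([213., 131.])), (0.72, array([206., 179.])), (0.57, array([275., 165.]))] [(0.9, array([275., 159.,  33.,  40.])), (0.61, array([206., 178.,  45.,  37.])), (0.58, array([208., 133.,  31.,  28.]))]
scene mount [(0.63, array([316., 219.]))] [(0.57, array([322., 222.,  55.,  54.]))]
scene screw_marks [(0.66, array([317., 221.])), (0.64, array([385., 244.]))] Traceback (most recent call last):
  File "<stdin>", line 9, in <module>
ValueError: it knows: hammer, mount, nail_jar, pliers, screw_marks, screwdriver, tiffin, torch, tumbler, vice, vice_center
```

View pics/s1.png

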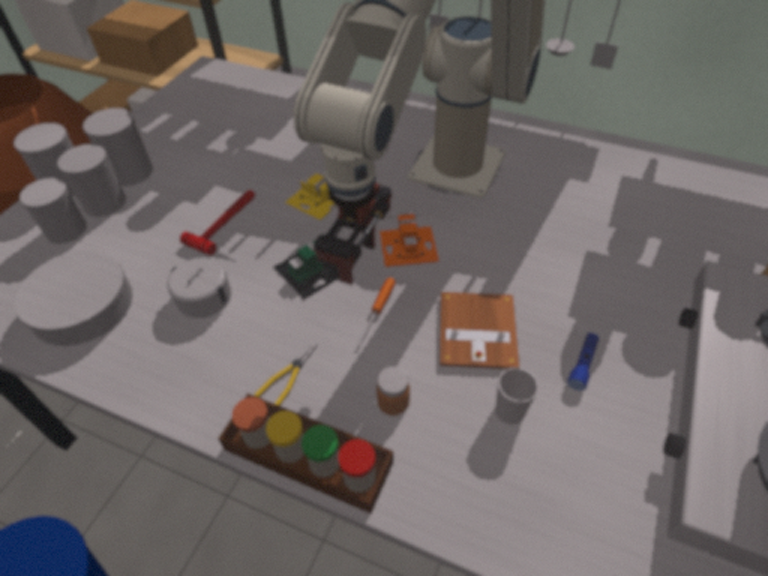

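View pics/d1.png

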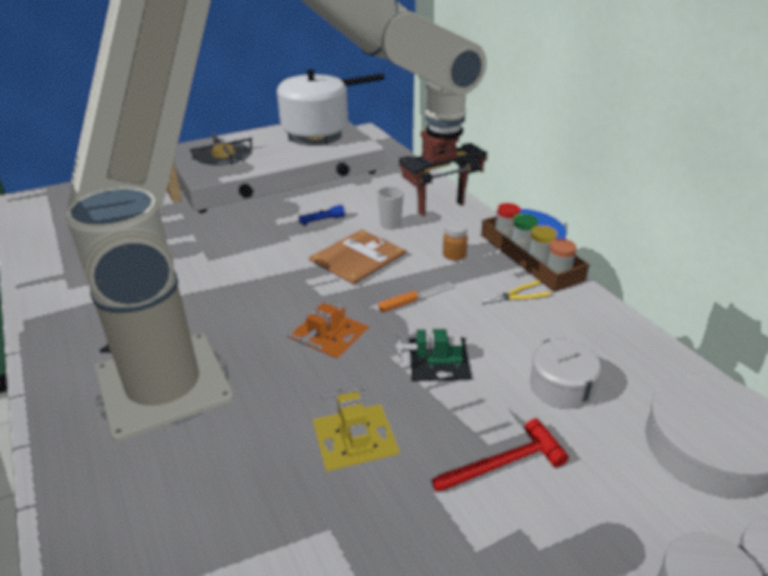

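The scene view shows the green vice at about (305,270) (full-res 203,180), the board with its T strip at (480,335), and the orange and yellow look-alikes. The side view has the green vice at (440,355) and the board at (358,255), with the stem of the T towards the tumbler.

Run:
```python
from h import *
S=get_image("scene");D=get_image("side")
for n,im in(("scene",S),("side",D)):
  for l in("vice_center","vice","mount","screw_marks","screwdriver","tumbler","nail_jar"):
    print(n,l,[(round(r["p"],2),np.round(r["location"][::-1],1).tolist()) for r in mark_of(im,l)][:4])
# pixel estimates x1.5 images on table plane
f=lambda im,u,v,z:np.round(atz(im,u/1.5,v/1.5,z)).tolist()
print("scene vice plate corners",[f(S,u,v,4) for u,v in((275,265),(300,247),(348,268),(310,295))])
print("side vice plate corners",[f(D,u,v,4) for u,v in((411,378),(471,377),(463,339),(412,345))])
print("scene board corners",[f(S,u,v,18) for u,v in((443,294),(515,294),(518,366),(441,363))])
print("side board corners",[f(D,u,v,18) for u,v in((310,257),(357,280),(406,250),(362,232))])
print("scene T",[f(S,u,v,19) for u,v in((447,336),(510,336),(479,358))])
print("side T",[f(D,u,v,19) for u,v in((345,241),(386,260),(388,238))])
```

```text
scene vice_center [(0.77, [273.4, 157.8]), (0.65, [203.1, 173.3]), (0.65, [211.2, 124.1])]
scene vice [(0.84, [275.1, 161.7]), (0.62, [215.0, 134.7]), (0.57, [206.5, 180.5])]
scene mount [(0.79, [321.0, 219.5])]
scene screw_marks [(0.86, [318.1, 219.4])]
scene screwdriver [(0.71, [205.3, 180.9]), (0.54, [252.0, 206.8])]
scene tumbler [(0.86, [339.8, 273.8])]
scene nail_jar [(0.78, [258.7, 270.2])]
side vice_center [(0.9, [220.3, 210.3]), (0.56, [233.8, 281.6]), (0.56, [301.7, 172.5]), (0.53, [239.1, 170.8])]
side vice [(0.94, [236.5, 294.1]), (0.89, [217.3, 224.9]), (0.88, [292.9, 237.3]), (0.46, [258.9, 149.1])]
side mount [(0.65, [240.2, 173.5])]
side screw_marks [(0.86, [242.5, 166.6])]
side screwdriver [(0.52, [277.4, 201.3])]
side tumbler [(0.63, [261.9, 150.2])]
side nail_jar [(0.85, [300.8, 171.0])]
scene vice plate corners [[526.0, -279.0, 4.0], [451.0, -253.0, 4.0], [469.0, -114.0, 4.0], [576.0, -158.0, 4.0]]
side vice plate corners [[427.0, -222.0, 4.0], [531.0, -276.0, 4.0], [582.0, -172.0, 4.0], [478.0, -137.0, 4.0]]
scene board corners [[470.0, 124.0, 18.0], [410.0, 272.0, 18.0], [590.0, 326.0, 18.0], [643.0, 181.0, 18.0]]
side board corners [[415.0, 261.0, 18.0], [473.0, 115.0, 18.0], [640.0, 176.0, 18.0], [582.0, 310.0, 18.0]]
scene T [[576.0, 170.0, 19.0], [525.0, 291.0, 19.0], [602.0, 248.0, 19.0]]
side T [[523.0, 288.0, 19.0], [573.0, 157.0, 19.0], [627.0, 248.0, 19.0]]
```

View pics/w1.png

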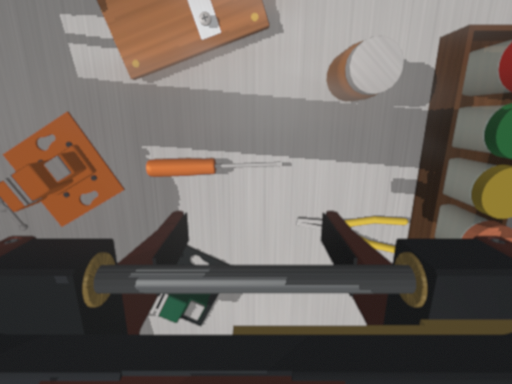

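Request:
{"name": "move_arm", "arguments": {"motion": [[-12, -11, 2, 0, 0, -0.12, 87.8], [-24, -22, 4, 0, 0, -0.24, 87.8], [-36, -33, 6, 0, 0, -0.36, 87.8], [-48, -44, 8, 0, 0, -0.48, 87.8], [-60, -55, 10, 0, 0, -0.6, 87.8]]}}

```text
t: 1.72
ee_pos: [564.4, -55.4, 232.8]
orientation: [2.999, -0.937, 0.0]
ft_force: [0.8, -0.5, -0.2]
width: 87.9
```

Request:
{"name": "move_arm", "arguments": {"motion": [[-12, -11, 2, 0, 0, -0.12, 87.8], [-24, -22, 4, 0, 0, -0.24, 87.8], [-36, -33, 6, 0, 0, -0.36, 87.8], [-48, -44, 8, 0, 0, -0.48, 87.8], [-60, -55, 10, 0, 0, -0.6, 87.8]]}}

```text
t: 2.13
ee_pos: [504.4, -110.4, 242.9]
orientation: [-2.588, 1.781, -0.0]
ft_force: [0.1, 0.6, 0.6]
width: 87.9
```

Request:
{"name": "move_arm", "arguments": {"motion": [[-12, -11, 2, 0, 0, -0.12, 87.8], [-24, -22, 4, 0, 0, -0.24, 87.8], [-36, -33, 6, 0, 0, -0.36, 87.8], [-48, -44, 8, 0, 0, -0.48, 87.8], [-60, -55, 10, 0, 0, -0.6, 87.8]]}}

```text
t: 2.55
ee_pos: [444.4, -165.5, 252.9]
orientation: [-1.945, 2.466, -0.001]
ft_force: [-0.2, 0.7, -0.1]
width: 87.5
```

Request:
{"name": "move_arm", "arguments": {"motion": [[0, 0, 0, 0, 0, -0.12, 87.8], [0, 0, 0, 0, 0, -0.23, 87.8], [0, 0, 0, 0, 0, -0.23, 87.8], [0, 0, 0, 0, 0, -0.23, 87.8]]}}

```text
t: 2.88
ee_pos: [445.0, -165.1, 252.8]
orientation: [-1.662, 2.666, -0.0]
ft_force: [-0.4, -0.8, 0.1]
width: 87.5
```

Run:
```python
from h import *
o=get_obs();print(o["t"],o["ee_pos"],o["orientation"],o["qpos"],o["ft_force"])
im=get_image("wrist");save(im,"w2.png",s=1.5)
T=np.array(im["camera_from_world"]);print("cam",-T[:3,:3].T@T[:3,3])
for l in("vice_center","vice"):
  for r in mark_of(im,l): u,v=r["location"][::-1];print(l,r["p"],u,v,atz(im,u,v,33 if "_" in l else 0))
import pickle;pickle.dump(im,open("w2.pkl","wb"))
```

```text
2.8833 [ 444.99172806 -165.05887035  252.7623381 ] [-1.66170261e+00  2.66601083e+00 -2.75535587e-04] [-3.80263152e-01  1.60888900e-01  1.92371881e+00 -1.08936305e-05
  1.05677431e+00  1.64659489e+00] [-0.35897368 -0.7596155   0.06648128]
cam [ 507.61845413 -195.12745706  414.90804837]
vice_center 0.88 377.7 222.8 [ 280.09490165 -296.13664524   33.        ]
vice_center 0.56 196.2 262.1 [344.20817837 -10.24192424  33.        ]
vice 0.96 372.4 219.0 [ 270.84465937 -299.1623816     0.        ]
vice 0.66 252.4 113.8 [ 511.79866552 -193.68616244    0.        ]
vice 0.64 196.6 252.0 [346.92938603  -4.53312736   0.        ]
```

View pics/w2.png

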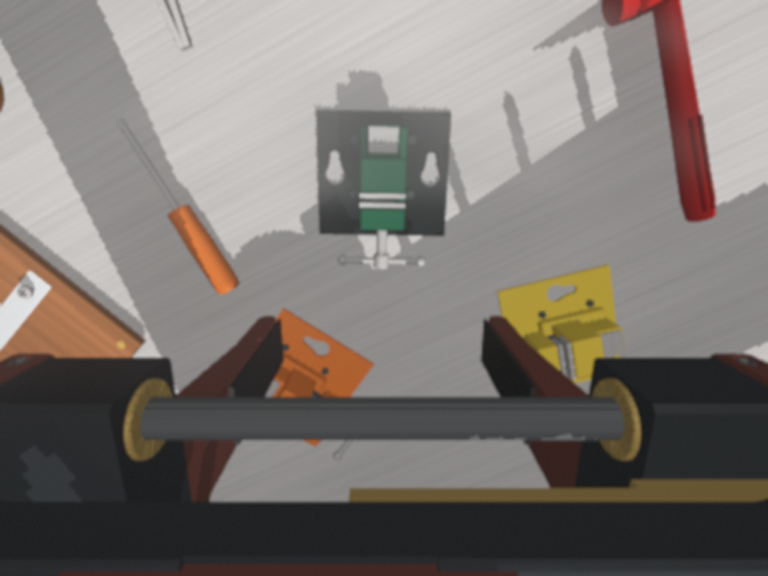

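Wrist view: the green vice has its plate corners at (316,107), (450,111), (444,235), (320,233). Its keyhole slots point up in the picture (vice +x), and the T-bar is at (380,260) (-x). The look-alikes are off to the sides.

Run:
```python
from h import *
import pickle
from scipy.optimize import least_squares
im=pickle.load(open("w2.pkl","rb"))
g=im["color"].astype(float).sum(2)
px=np.array([(316,107),(450,111),(444,235),(320,233),(335,176),(430,176)])/1.5
loc=np.array([(60,65,4),(60,-65,4),(-60,-65,4),(-60,65,4),(0,48,4),(0,-48,4)])
def w(p,l):c,s=np.cos(p[2]),np.sin(p[2]);return [p[0]+c*l[0]-s*l[1],p[1]+s*l[0]+c*l[1],l[2]]
f=lambda p:np.concatenate([proj(im,w(p,l))-q for l,q in zip(loc,px)])
r=least_squares(f,[504,-202,-.46]);print(r.x,r.fun.reshape(-1,2).round(1))
# jaw top check
for l in((0,0,66),(15,20,66),(15,-20,66),(-15,0,66),(-87,0,33)):print(l,proj(im,w(r.x,l))*1.5)
```

```text
[ 5.06653352e+02 -1.95528329e+02 -4.69701579e-01] [[-0.2  1.3]
 [ 0.7  0. ]
 [ 0.1  0.2]
 [-0.6  0.3]
 [-0.4 -1.4]
 [ 0.3 -0.5]]
(0, 0, 66) [382.63665208 174.74889481]
(15, 20, 66) [359.0616576  155.90552378]
(15, -20, 66) [406.7293383  156.60551182]
(-15, 0, 66) [382.37910174 192.82227448]
(-87, 0, 33) [381.26013322 265.99548276]
```

Request:
{"name": "move_arm", "arguments": {"motion": [[31, -15, 0, 0, 0, -0.011, 87.8], [61.7, -30.5, 0, 0, 0, -0.011, 87.8], [61.7, -30.5, -40, 0, 0, -0.011, 87.8], [61.7, -30.5, -80, 0, 0, -0.011, 87.8], [61.7, -30.5, -120, 0, 0, -0.011, 87.8]]}}

```text
t: 3.45
ee_pos: [507.7, -195.7, 131.7]
orientation: [-1.645, 2.675, -0.003]
ft_force: [0.5, -0.3, -0.1]
width: 87.9
```

Request:
{"name": "move_arm", "arguments": {"motion": [[0, 0, -30, 0, 0, 0, 87.8], [0, 0, -60, 0, 0, 0, 87.8], [0, 0, -85, 0, 0, 0, 87.8], [0, 0, -105, 0, 0, 0, 87.8], [0, 0, -112, 0, 0, 0, 87.8]]}}

```text
t: 3.87
ee_pos: [505.0, -194.6, 17.7]
orientation: [1.644, -2.674, -0.006]
ft_force: [-0.9, 0.1, 0.1]
width: 87.8
```

Request:
{"name": "move_arm", "arguments": {"motion": [[0, 0, 0, 0, 0, 0, 60], [0, 0, 0, 0, 0, 0, 36], [0, 0, 0, 0, 0, 0, 30], [0, 0, 0, 0, 0, 0, 30], [0, 0, 0, 0, 0, 0, 30]]}}

```text
t: 4.28
ee_pos: [507.6, -195.8, 22.0]
orientation: [-1.642, 2.676, -0.003]
ft_force: [0.1, 0.1, -0.1]
width: 57.9
```

Request:
{"name": "move_arm", "arguments": {"motion": [[0, 0, 0, 0, 0, 0, 30], [0, 0, 0, 0, 0, 0, 30], [0, 0, 0, 0, 0, 0, 30]]}}

```text
t: 4.53
ee_pos: [506.9, -195.6, 21.1]
orientation: [-1.643, 2.678, -0.001]
ft_force: [-0.9, 0.1, 4.5]
width: 39.9
```

Request:
{"name": "move_arm", "arguments": {"motion": [[0, 0, 0, 0, 0, 0, 30], [0, 0, 0, 0, 0, 0, 30], [0, 0, 2, 0, 0, 0, 30], [0, 0, 5, 0, 0, 0, 30], [0, 0, 10, 0, 0, 0, 30]]}}

```text
t: 4.95
ee_pos: [505.5, -195.0, 29.9]
orientation: [1.642, -2.676, -0.004]
ft_force: [-0.4, 0.0, -7.8]
width: 40.0
```

Request:
{"name": "move_arm", "arguments": {"motion": [[0, 0, 15, 0, 0, 0, 30], [0, 0, 35, 0, 0, 0, 30], [0, 0, 60, 0, 0, 0, 30], [0, 0, 90, 0, 0, 0, 30], [0, 0, 110, 0, 0, 0, 30]]}}

```text
t: 5.37
ee_pos: [506.7, -195.4, 142.6]
orientation: [-1.643, 2.677, -0.001]
ft_force: [1.1, -0.1, -7.4]
width: 39.6
```

Request:
{"name": "move_arm", "arguments": {"motion": [[0, 0, 5, 0, 0, 0, 30], [0, 0, 5, 0, 0, 0, 30], [0, 0, 5, 0, 0, 0, 30], [0, 0, 5, 0, 0, 0, 30]]}}

```text
t: 5.7
ee_pos: [505.4, -194.9, 144.0]
orientation: [1.642, -2.676, -0.004]
ft_force: [-0.2, -0.5, -7.3]
width: 39.9
```

Run:
```python
from h import *
import pickle
o=get_obs();print({k:np.round(v,3) for k,v in o.items()})
im=get_image("wrist");D=get_image("side")
a=cv2.resize(im["color"],None,fx=1.2,fy=1.2)
b=cv2.resize(D["color"][90:290,160:400],None,fx=1.0,fy=1.0)
c=np.zeros((461,614+160,3),np.uint8);c[:,:614]=a;b=cv2.resize(D["color"][120:300,210:370],(160,180));c[:180,614:]=b
cv2.imwrite("pics/w3.png",c[:,:,::-1])
pickle.dump((im,D),open("w3.pkl","wb"))
```

```text
{'t': np.float64(5.7), 'qpos': array([-0.39 ,  0.412,  1.869,  0.   ,  0.864,  1.651]), 'qvel': array([ 0.002,  0.008, -0.002,  0.001,  0.003, -0.   ]), 'joint_torque': array([ 4.0000e-03, -5.3716e+01, -2.5114e+01,  8.0000e-03, -1.0300e-01,
       -0.0000e+00]), 'ee_pos': array([ 505.357, -194.927,  143.957]), 'orientation': array([ 1.642, -2.676, -0.004]), 'ft_force': array([-0.202, -0.453, -7.349]), 'moment': array([ 0.031,  0.117, -0.026]), 'width': np.float64(39.859)}
```

View pics/w3.png

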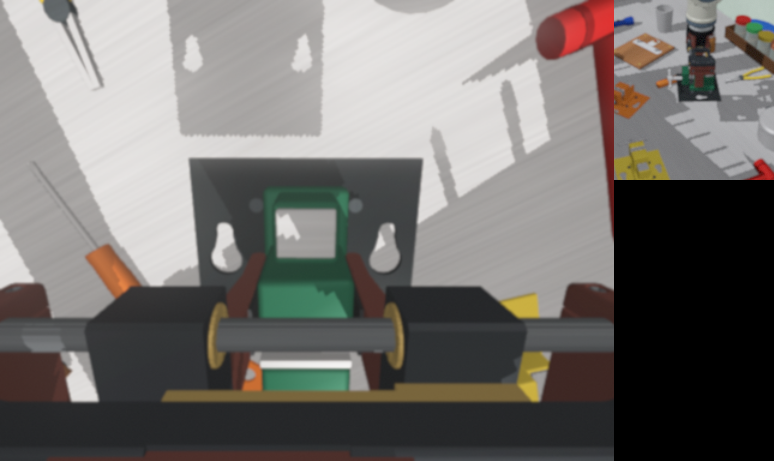

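The vice is held level. The plate's front edge runs (189,158)–(422,158), the round holes are near (227,256) and (386,256), and the load is 7.4 N. Next I carry it towards the board.

Request:
{"name": "move_arm", "arguments": {"motion": [[-8, 38, 10, 0, 0, 0.08, 30], [-17, 76, 20, 0, 0, 0.16, 30], [-25, 114, 30, 0, 0, 0.24, 30], [-34, 152, 40, 0, 0, 0.32, 30], [-42, 191, 45, 0, 0, 0.4, 30]]}}

```text
t: 6.22
ee_pos: [463.9, -3.1, 190.7]
orientation: [2.145, -2.294, -0.001]
ft_force: [0.8, 0.9, -7.7]
width: 39.6
```

Request:
{"name": "move_arm", "arguments": {"motion": [[-8, 38, 10, 0, 0, 0.08, 30], [-17, 76, 20, 0, 0, 0.16, 30], [-25, 114, 30, 0, 0, 0.24, 30], [-34, 152, 30, 0, 0, 0.32, 30], [-42, 191, 30, 0, 0, 0.38, 30]]}}

```text
t: 6.63
ee_pos: [421.7, 188.1, 220.5]
orientation: [2.541, -1.847, 0.0]
ft_force: [1.3, -0.2, -7.9]
width: 39.5
```

Request:
{"name": "move_arm", "arguments": {"motion": [[0, 0, 0, 0, 0, 0, 30], [0, 0, 0, 0, 0, 0, 30], [0, 0, 0, 0, 0, 0, 30]]}}

```text
t: 6.88
ee_pos: [422.0, 186.4, 219.8]
orientation: [2.537, -1.85, -0.001]
ft_force: [0.3, 0.3, -7.5]
width: 39.6
```

Run:
```python
from h import *
import pickle
o=get_obs();print(o["t"],o["ee_pos"],o["orientation"],o["ft_force"])
im=get_image("wrist");save(im,"w4.png",s=1.5);S=get_image("scene");D=get_image("side")
pickle.dump((im,S,D),open("w4.pkl","wb"))
for n,i in (("w",im),("s",S),("d",D)):
 for l,z in(("mount",0),("screw_marks",18)):
  for r in mark_of(i,l): u,v=r["location"][::-1];print(n,l,r["p"],u,v,atz(i,u,v,z))
```

```text
6.8833 [421.98723251 186.39777269 219.79668862] [ 2.53695627e+00 -1.84970179e+00 -1.10440244e-03] [ 0.29152158  0.29490443 -7.53275949]
w mount 0.96 249.9 82.9 [527.22745459 227.63235725   0.        ]
w screw_marks 0.65 256.0 66.9 [545.89364598 225.13118901  18.        ]
s mount 0.74 319.2 220.9 [524.87035762 225.53303763   0.        ]
s mount 0.29 259.9 266.3 [749.27405331 113.16909237   0.        ]
s screw_marks 0.69 317.7 220.7 [539.07074745 223.08364404  18.        ]
d mount 0.58 241.7 174.3 [532.07499267 205.74766949   0.        ]
d mount 0.4 333.3 307.5 [ 459.90178054 -467.99473432    0.        ]
d screw_marks 0.87 241.0 169.7 [531.97199503 210.22669094  18.        ]
d screw_marks 0.72 375.2 257.2 [ 661.11273707 -391.79532815   18.        ]
d screw_marks 0.53 274.8 201.5 [543.23752294 -23.78538947  18.        ]
d screw_marks 0.31 335.7 307.8 [ 454.25290723 -482.80468508   18.        ]
```

View pics/w4.png

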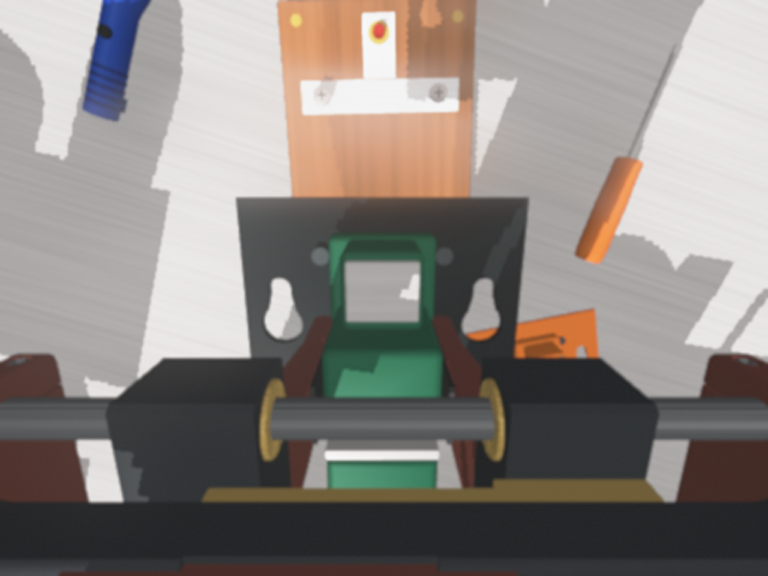

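Wrist view over the board: edges from (278,0) to (292,195) and from (474,0) to (470,195). The strip's screws are at (321,94) and (438,92), and the red catch is at (378,31).

```bash
cat > fit.py <<'E'
from h import *
import pickle
from scipy.optimize import least_squares
im,S,D=pickle.load(open("w4.pkl","rb"))
q=lambda u,v,z,i=im:atz(i,u/1.5,v/1.5,z)
A,B=q(278,2,18),q(292,195,18);C,E=q(474,2,18),q(470,195,18)
print("edges",A,B,C,E)
print("yaws",[np.arctan2(*(a-b)[[1,0]]) for a,b in((A,B),(C,E))])
s1,s2,k=q(321,94,28),q(438,92,28),q(378,31,25)
print("screws",s1,s2,"mid",(s1+s2)/2,"dist",np.linalg.norm(s1-s2),"yaw",np.arctan2(*(s1-s2)[[1,0]])-np.pi/2,"catch",k, "catch dir",np.arctan2(*(k-(s1+s2)/2)[[1,0]]),np.linalg.norm(k-(s1+s2)/2))
# board from scene+side corners with per-camera shift unknown
loc=np.array([(-95,-80,18),(-95,80,18),(95,80,18),(95,-80,18)])
def w(p,l):c,s=np.cos(p[2]),np.sin(p[2]);return np.array([p[0]+c*l[0]-s*l[1],p[1]+s*l[0]+c*l[1],l[2]])
def res(p,i,px):return np.concatenate([proj(i,w(p,l))-x/1.5 for l,x in zip(loc,px)])
ps=np.array([(443,294),(515,294),(518,366),(441,363)],float);pd=np.array([(357,280),(310,257),(362,232),(406,250)],float)
for i,px in((S,ps),(D,pd)):
  r=least_squares(res,[528,220,.31],args=(i,px));print("board",r.x,abs(r.fun).max())
# vice in hand
u=222.7-2-  0
o=np.array([422.7,186.5,220.7])
loc=[(60,65,4),(60,-65,4),(0,48,4),(0,-48,4)];pv=np.array([(237,198),(528,198),(283,324),(481,324)],float)
def rv(p):return np.concatenate([proj(im,w(p,np.array(l)+[0,0,o[2]-20.7]))-x/1.5 for l,x in zip(loc,pv)])
r=least_squares(rv,[o[0],o[1],.31]);print("vice",r.x,r.fun.round(1))
E
python3 fit.py
```

```text
edges [588.91237937 327.89755211  18.        ] [446.12738461 279.54106736  18.        ] [636.79063742 179.06302335  18.        ] [494.96828941 127.64080176  18.        ]
yaws [np.float64(0.3265426396257999), np.float64(0.34783940606960473)]
screws [533.0976331  275.26664954  28.        ] [563.84139679 184.58835317  28.        ] mid [548.46951495 229.92750136  28.        ] dist 95.7482764211512 yaw 0.3268796513713341 catch [591.79030729 245.03248141  25.        ] catch dir 0.33549604655261356 45.97664050148467
board [5.27583737e+02 2.24844465e+02 3.23696448e-01] 1.957041463443204
board [5.28675464e+02 2.16991267e+02 3.62344211e-01] 2.1681432971366235
vice [4.21981854e+02 1.87197165e+02 3.10340909e-01] [-1.9 -0.6  1.7 -0.4 -0.8  0.8  1.1  0.9]
```

Request:
{"name": "move_arm", "arguments": {"motion": [[32, 11, -20, 0, 0, 0.023, 30], [64, 21, -40, 0, 0, 0.023, 30], [95, 32, -60, 0, 0, 0.023, 30], [120, 40, -80, 0, 0, 0.023, 30], [126.3, 42.3, -100, 0, 0, 0.023, 30]]}}

```text
t: 7.75
ee_pos: [554.2, 230.3, 120.2]
orientation: [-2.554, 1.821, -0.005]
ft_force: [0.7, -0.1, -8.0]
width: 40.1
```

Request:
{"name": "move_arm", "arguments": {"motion": [[0, 0, -20, 0, 0, 0, 30], [0, 0, -40, 0, 0, 0, 30], [0, 0, -55, 0, 0, 0, 30], [0, 0, -62, 0, 0, 0, 30], [0, 0, -64.7, 0, 0, 0, 30]]}}

```text
t: 8.17
ee_pos: [548.3, 228.4, 54.5]
orientation: [2.557, -1.822, -0.002]
ft_force: [-0.1, -0.1, -7.9]
width: 40.1
```

Request:
{"name": "move_arm", "arguments": {"motion": [[0, 0, 0, 0, 0, 0, 30], [0, 0, 0, 0, 0, 0, 30], [0, 0, 0, 0, 0, 0, 30]]}}

```text
t: 8.42
ee_pos: [549.9, 229.2, 57.2]
orientation: [-2.557, 1.822, -0.002]
ft_force: [-1.1, 0.2, -7.7]
width: 40.0
```

Run:
```python
from h import *
import pickle
o=get_obs();print(o["t"],o["ee_pos"],o["orientation"],o["ft_force"],o["moment"])
im=get_image("wrist");save(im,"w5.png",crop=(100,60,412,300),s=2.5)
pickle.dump(im,open("w5.pkl","wb"))
```

```text
8.4167 [549.9192546  229.17081819  57.2106332 ] [-2.55709912e+00  1.82177295e+00 -1.92707470e-03] [-1.08523548  0.19050388 -7.71989794] [0.04685278 0.07378591 0.00650232]
```

View pics/w5.png

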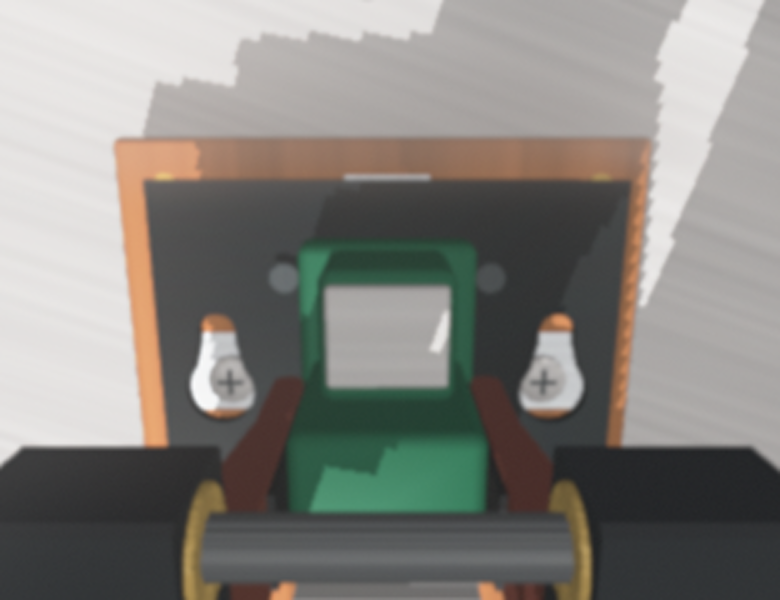

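The screw heads show through both round holes, at (231,379) and (543,379). The hole centres are at about (223,384) and (551,384).

Run:
```python
from h import *
import pickle
im=pickle.load(open("w5.pkl","rb"))
q=lambda u,v,z:atz(im,100+u/2.5,60+v/2.5,z)
M=(q(231,379,28.2)+q(543,379,28.2))/2
yaw=.333;R=np.array([[np.cos(yaw),np.sin(yaw)],[-np.sin(yaw),np.cos(yaw)]])
for zt in(36,38,40):
  H=(q(223,384,zt)+q(551,384,zt))/2; F=(q(145,180,zt)+q(631,180,zt))/2
  print(zt,"H",H,"F-> centre",R@(F-H)[:2],"M-H board",R@(M-H)[:2],np.linalg.norm(q(231,379,28.2)-q(543,379,28.2)),np.linalg.norm(q(223,384,zt)-q(551,384,zt)))
print(M)
Bm=[q(116,140,18),q(651,140,18)];print("board front mid -M",R@((Bm[0]+Bm[1])/2-M)[:2],np.linalg.norm(Bm[0]-Bm[1]))
print("plate corner yaw",[np.arctan2(*(a-b)[[1,0]])-np.pi/2 for a,b in((q(145,180,39),q(631,180,39)),(q(231,379,28),q(543,379,28)),Bm)])
```

```text
36 H [550.36701753 230.14549025  36.        ] F-> centre [58.92050186 -0.23932697] M-H board [-1.30838893 -0.01055521] 95.58733068687036 96.58875830478237
38 H [551.07777579 230.39429985  38.        ] F-> centre [58.2780945 -0.2367176] M-H board [-2.06143317 -0.01336425] 95.58733068687036 95.53565578073128
40 H [551.78853406 230.64310945  40.        ] F-> centre [57.63568714 -0.23410823] M-H board [-2.81447742 -0.01617329] 95.58733068687036 94.48255325668016
[549.13395398 229.70782911  28.2       ]
board front mid -M [70.76287861  1.05648804] 157.22979843765017
plate corner yaw [np.float64(0.3330989972156475), np.float64(0.333194640514237), np.float64(0.3330814895586782)]
```

Request:
{"name": "move_arm", "arguments": {"motion": [[-1.4, -0.5, -1, 0, 0, 0, 30], [-1.4, -0.5, -3, 0, 0, 0, 30], [-1.4, -0.5, -5, 0, 0, 0, 30], [-1.4, -0.5, -6, 0, 0, 0, 30], [-1.4, -0.5, -6, 0, 0, 0, 30]]}}

```text
t: 8.88
ee_pos: [547.3, 228.2, 49.6]
orientation: [2.558, -1.822, -0.0]
ft_force: [0.3, -0.4, -7.8]
width: 39.7
```

Request:
{"name": "move_arm", "arguments": {"motion": [[0, 0, -0.5, 0, 0, 0, 30], [0, 0, -1, 0, 0, 0, 30], [0, 0, -1, 0, 0, 0, 30]]}}

```text
t: 9.13
ee_pos: [547.6, 228.3, 48.9]
orientation: [2.559, -1.823, -0.0]
ft_force: [0.8, -0.3, -7.3]
width: 39.7
```

Request:
{"name": "move_arm", "arguments": {"motion": [[0, 0, -0.5, 0, 0, 0, 30], [0, 0, -1, 0, 0, 0, 30], [0, 0, -1, 0, 0, 0, 30]]}}

```text
t: 9.38
ee_pos: [547.5, 228.3, 47.9]
orientation: [2.559, -1.823, -0.0]
ft_force: [-1.2, 0.2, -7.8]
width: 39.9
```

Baseline is −7.7 N and there is no contact yet. I'll continue down in 1 mm steps.

Request:
{"name": "move_arm", "arguments": {"motion": [[0, 0, -0.5, 0, 0, 0, 30], [0, 0, -1, 0, 0, 0, 30], [0, 0, -1, 0, 0, 0, 30]]}}

```text
t: 9.63
ee_pos: [547.5, 228.3, 46.9]
orientation: [2.559, -1.823, -0.0]
ft_force: [1.0, 0.2, -8.0]
width: 39.7
```

Request:
{"name": "move_arm", "arguments": {"motion": [[0, 0, -0.5, 0, 0, 0, 30], [0, 0, -1, 0, 0, 0, 30], [0, 0, -1, 0, 0, 0, 30]]}}

```text
t: 9.88
ee_pos: [547.5, 228.3, 45.9]
orientation: [2.559, -1.823, -0.0]
ft_force: [-0.4, -0.4, -7.4]
width: 40.1
```

Request:
{"name": "move_arm", "arguments": {"motion": [[0, 0, -0.5, 0, 0, 0, 30], [0, 0, -1, 0, 0, 0, 30], [0, 0, -1, 0, 0, 0, 30]]}}

```text
t: 10.13
ee_pos: [547.7, 228.4, 45.0]
orientation: [-2.559, 1.823, -0.0]
ft_force: [-0.6, -1.2, -6.3]
width: 39.9
```

Request:
{"name": "move_arm", "arguments": {"motion": [[0, 0, -0.5, 0, 0, 0, 30], [0, 0, -1, 0, 0, 0, 30], [0, 0, -1, 0, 0, 0, 30]]}}

```text
t: 10.38
ee_pos: [547.7, 228.4, 44.0]
orientation: [-2.559, 1.823, -0.0]
ft_force: [0.7, 0.2, -6.3]
width: 39.6
```

The reading is +1.4 N at the catch's height (TCP 45), so the plate is past the heads and pressing the pin.

Request:
{"name": "move_arm", "arguments": {"motion": [[0, 0, -0.5, 0, 0, 0, 30], [0, 0, -1, 0, 0, 0, 30], [0, 0, -1.5, 0, 0, 0, 30], [0, 0, -2, 0, 0, 0, 30], [0, 0, -2, 0, 0, 0, 30]]}}

```text
t: 10.8
ee_pos: [547.7, 228.4, 41.9]
orientation: [-2.559, 1.823, -0.0]
ft_force: [0.6, -0.4, -6.7]
width: 39.9
```

Request:
{"name": "move_arm", "arguments": {"motion": [[0, 0, -0.5, 0, 0, 0, 30], [0, 0, -1, 0, 0, 0, 30], [0, 0, -1, 0, 0, 0, 30]]}}

```text
t: 11.05
ee_pos: [547.6, 228.4, 40.9]
orientation: [-2.559, 1.823, -0.0]
ft_force: [0.4, 1.1, -6.1]
width: 40.0
```

Request:
{"name": "move_arm", "arguments": {"motion": [[0, 0, -0.5, 0, 0, 0, 30], [0, 0, -1, 0, 0, 0, 30], [0, 0, -1, 0, 0, 0, 30]]}}

```text
t: 11.3
ee_pos: [547.6, 228.4, 39.9]
orientation: [-2.559, 1.823, -0.0]
ft_force: [1.3, 0.9, -5.5]
width: 39.8
```

Request:
{"name": "move_arm", "arguments": {"motion": [[0, 0, -0.5, 0, 0, 0, 30], [0, 0, -0.5, 0, 0, 0, 30], [0, 0, -0.5, 0, 0, 0, 30]]}}

```text
t: 11.55
ee_pos: [547.7, 228.3, 39.5]
orientation: [-2.559, 1.823, -0.0]
ft_force: [0.5, -0.1, -5.4]
width: 39.9
```

Request:
{"name": "move_arm", "arguments": {"motion": [[0, 0, -0.5, 0, 0, 0, 30], [0, 0, -0.5, 0, 0, 0, 30], [0, 0, -0.5, 0, 0, 0, 30]]}}

```text
t: 11.8
ee_pos: [547.7, 228.4, 39.1]
orientation: [-2.559, 1.823, -0.0]
ft_force: [0.5, 0.7, -4.1]
width: 39.9
```

Request:
{"name": "move_arm", "arguments": {"motion": [[0, 0, -0.4, 0, 0, 0, 30], [0, 0, -0.4, 0, 0, 0, 30], [0, 0, -0.4, 0, 0, 0, 30]]}}

```text
t: 12.05
ee_pos: [547.7, 228.4, 38.8]
orientation: [-2.559, 1.823, -0.0]
ft_force: [-0.1, 0.5, -1.8]
width: 40.0
```

Run:
```python
from h import *
o=get_obs();print(o["t"],o["ee_pos"],o["orientation"],o["ft_force"],o["moment"])
im=get_image("wrist");save(im,"w6.png",crop=(100,60,412,300),s=2.5)
```

```text
12.05 [547.65259432 228.37595998  38.77527847] [-2.55861289e+00  1.82270133e+00 -1.22256471e-04] [-0.13443686  0.45541003 -1.75774474] [ 0.00369331  0.07961285 -0.00653577]
```

View pics/w6.png

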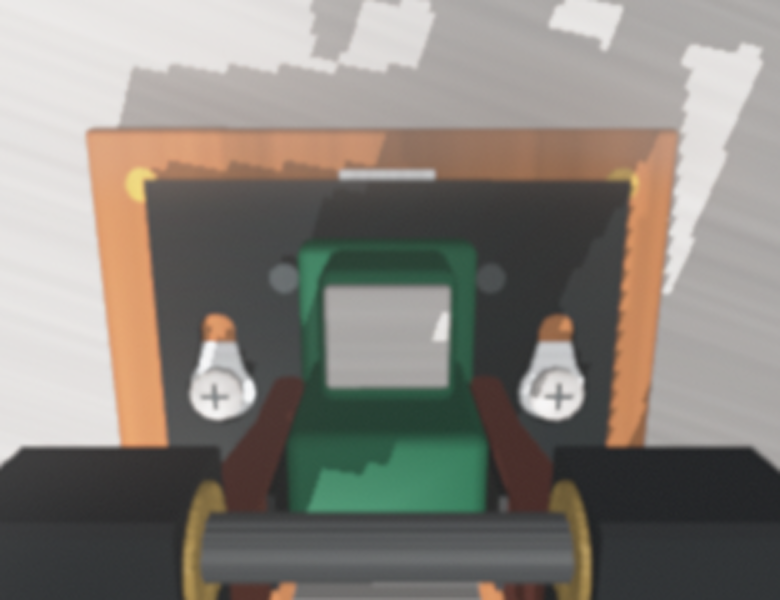

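Both heads stand up through the round holes, at (215,395) and (558,395), and the plate is flat. Now I slide along the board's −x, direction (−0.945, −0.327).

Request:
{"name": "move_arm", "arguments": {"motion": [[0, 0, 0.3, 0, 0, 0, 30], [-0.95, -0.33, 0.3, 0, 0, 0, 30], [-1.9, -0.65, 0.3, 0, 0, 0, 30], [-2.85, -0.98, 0.3, 0, 0, 0, 30], [-3.8, -1.31, 0.3, 0, 0, 0, 30]]}}

```text
t: 12.52
ee_pos: [543.9, 227.1, 38.9]
orientation: [-2.558, 1.823, -0.0]
ft_force: [2.0, 1.5, -3.8]
width: 39.8
```

Request:
{"name": "move_arm", "arguments": {"motion": [[-0.95, -0.33, 0, 0, 0, 0, 30], [-1.9, -0.65, 0, 0, 0, 0, 30], [-2.85, -0.98, 0, 0, 0, 0, 30], [-3.8, -1.31, 0, 0, 0, 0, 30], [-3.8, -1.31, 0, 0, 0, 0, 30]]}}

```text
t: 12.93
ee_pos: [539.7, 225.6, 38.9]
orientation: [2.559, -1.823, -0.0]
ft_force: [0.9, 1.1, -3.4]
width: 40.1
```

Request:
{"name": "move_arm", "arguments": {"motion": [[-0.95, -0.33, 0, 0, 0, 0, 30], [-1.9, -0.65, 0, 0, 0, 0, 30], [-2.85, -0.98, 0, 0, 0, 0, 30], [-3.8, -1.31, 0, 0, 0, 0, 30], [-3.8, -1.31, 0, 0, 0, 0, 30]]}}

```text
t: 13.35
ee_pos: [535.9, 224.3, 38.9]
orientation: [2.559, -1.823, -0.0]
ft_force: [0.4, 0.6, -3.8]
width: 39.6
```

Request:
{"name": "move_arm", "arguments": {"motion": [[-0.95, -0.33, 0, 0, 0, 0, 30], [-1.9, -0.65, 0, 0, 0, 0, 30], [-2.85, -0.98, 0, 0, 0, 0, 30], [-2.85, -0.98, 0, 0, 0, 0, 30]]}}

```text
t: 13.68
ee_pos: [533.1, 223.4, 38.9]
orientation: [2.559, -1.823, -0.0]
ft_force: [1.1, 0.9, -3.6]
width: 40.0
```

Request:
{"name": "move_arm", "arguments": {"motion": [[-0.47, -0.16, 0, 0, 0, 0, 30], [-0.95, -0.33, 0, 0, 0, 0, 30], [-0.95, -0.33, 0, 0, 0, 0, 30]]}}

```text
t: 13.93
ee_pos: [532.0, 223.0, 38.8]
orientation: [2.558, -1.822, -0.001]
ft_force: [-0.0, -0.4, -2.8]
width: 39.9
```

16 mm done with no resistance. Now 0.5–1 mm steps.

Request:
{"name": "move_arm", "arguments": {"motion": [[-0.47, -0.16, 0, 0, 0, 0, 30], [-0.95, -0.33, 0, 0, 0, 0, 30], [-0.95, -0.33, 0, 0, 0, 0, 30]]}}

```text
t: 14.18
ee_pos: [531.4, 222.7, 38.9]
orientation: [-2.559, 1.823, -0.0]
ft_force: [2.0, 0.4, -3.6]
width: 39.7
```

Request:
{"name": "move_arm", "arguments": {"motion": [[-0.47, -0.16, 0, 0, 0, 0, 30], [-0.95, -0.33, 0, 0, 0, 0, 30], [-0.95, -0.33, 0, 0, 0, 0, 30]]}}

```text
t: 14.43
ee_pos: [530.4, 222.4, 38.9]
orientation: [2.559, -1.823, -0.0]
ft_force: [1.4, 0.0, -3.8]
width: 40.0
```

Request:
{"name": "move_arm", "arguments": {"motion": [[-0.47, -0.16, 0, 0, 0, 0, 30], [-0.95, -0.33, 0, 0, 0, 0, 30], [-0.95, -0.33, 0, 0, 0, 0, 30]]}}

```text
t: 14.68
ee_pos: [529.7, 222.2, 38.9]
orientation: [-2.558, 1.823, -0.001]
ft_force: [2.4, 1.3, -4.2]
width: 40.0
```

Request:
{"name": "move_arm", "arguments": {"motion": [[-0.47, -0.16, 0, 0, 0, 0, 30], [-0.47, -0.16, 0, 0, 0, 0, 30]]}}

```text
t: 14.85
ee_pos: [529.5, 222.1, 39.0]
orientation: [-2.558, 1.822, -0.001]
ft_force: [3.8, 1.1, -5.0]
width: 39.8
```

Request:
{"name": "move_arm", "arguments": {"motion": [[-0.47, -0.16, 0, 0, 0, 0, 30], [-0.47, -0.16, 0, 0, 0, 0, 30]]}}

```text
t: 15.02
ee_pos: [529.3, 222.0, 39.0]
orientation: [-2.558, 1.822, -0.001]
ft_force: [5.4, 1.7, -5.2]
width: 39.9
```

Run:
```python
from h import *
o=get_obs();print(o["t"],o["ee_pos"],o["orientation"],o["ft_force"],o["moment"])
im=get_image("wrist");save(im,"w7.png",crop=(100,60,412,300),s=2.5)
```

```text
15.0167 [529.28910257 222.03056992  39.0276923 ] [-2.55766025e+00  1.82196512e+00 -1.41290079e-03] [ 5.43465525  1.65409706 -5.22466882] [ 0.28079805 -0.93961004  0.00253375]
```

View pics/w7.png

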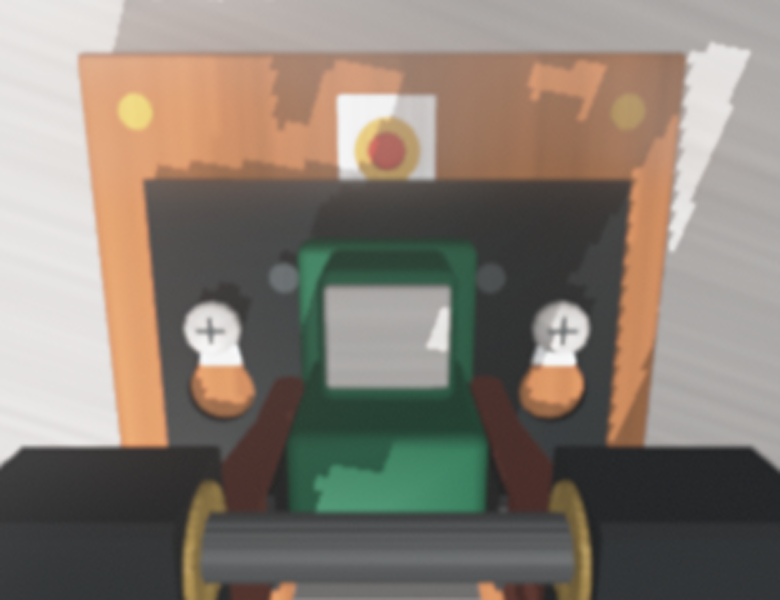

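The heads are at the closed slot ends, at (212,328) and (561,328), and the red pin shows clear of the plate's edge at (388,150). The stop is felt at 5 N, and the 1–2 N of pin load has gone. I'll relax the push, release and withdraw.

Request:
{"name": "move_arm", "arguments": {"motion": [[0.6, 0.2, -0.2, 0, 0, 0, 30], [0.6, 0.2, -0.2, 0, 0, 0, 30]]}}

```text
t: 15.23
ee_pos: [529.5, 222.1, 38.9]
orientation: [-2.558, 1.823, -0.0]
ft_force: [3.7, 1.6, -2.3]
width: 39.9
```

Request:
{"name": "move_arm", "arguments": {"motion": [[0, 0, 0, 0, 0, 0, 50], [0, 0, 0, 0, 0, 0, 65], [0, 0, 0, 0, 0, 0, 80], [0, 0, 0, 0, 0, 0, 80], [0, 0, 0, 0, 0, 0, 80]]}}

```text
t: 15.65
ee_pos: [528.8, 221.8, 38.6]
orientation: [2.558, -1.823, -0.001]
ft_force: [0.6, 0.1, 0.1]
width: 69.4
```

Request:
{"name": "move_arm", "arguments": {"motion": [[0, 0, 0, 0, 0, 0, 80], [0, 0, 0, 0, 0, 0, 80], [0, 0, 0, 0, 0, 0, 80], [0, 0, 0, 0, 0, 0, 80], [0, 0, 0, 0, 0, 0, 80]]}}

```text
t: 16.07
ee_pos: [529.2, 222.0, 38.7]
orientation: [2.559, -1.823, -0.0]
ft_force: [0.4, -0.6, 0.7]
width: 80.3
```

Request:
{"name": "move_arm", "arguments": {"motion": [[0, 0, 10, 0, 0, 0, 80], [0, 0, 30, 0, 0, 0, 80], [0, 0, 60, 0, 0, 0, 80], [0, 0, 90, 0, 0, 0, 80], [0, 0, 120, 0, 0, 0, 80]]}}

```text
t: 16.48
ee_pos: [528.9, 221.8, 160.5]
orientation: [2.558, -1.823, -0.0]
ft_force: [-0.4, 0.8, -1.0]
width: 80.5
```

Request:
{"name": "move_arm", "arguments": {"motion": [[-35, -12, 10, 0, 0, 0, 80], [-70, -24, 20, 0, 0, 0, 80], [-70, -24, 20, 0, 0, 0, 80], [-70, -24, 20, 0, 0, 0, 80]]}}

```text
t: 16.82
ee_pos: [458.2, 197.7, 180.0]
orientation: [-2.558, 1.822, -0.001]
ft_force: [0.3, -0.6, 0.0]
width: 80.0
```

Run:
```python
from h import *
o=get_obs();print(o["t"],o["ee_pos"],o["ft_force"])
im=get_image("wrist");S=get_image("side")
a=im["color"][0:170,150:350];a=cv2.resize(a,(640,544),interpolation=cv2.INTER_CUBIC)
b=cv2.resize(S["color"][130:200,195:275],(160,140),interpolation=cv2.INTER_CUBIC)
c=np.zeros((544,800,3),np.uint8);c[:,:640]=a;c[:140,640:]=b
cv2.imwrite("pics/w8.png",c[:,:,::-1])
```

```text
16.8167 [458.19724207 197.65151592 180.0296353 ] [ 0.27376306 -0.56857125  0.03696225]
```

View pics/w8.png

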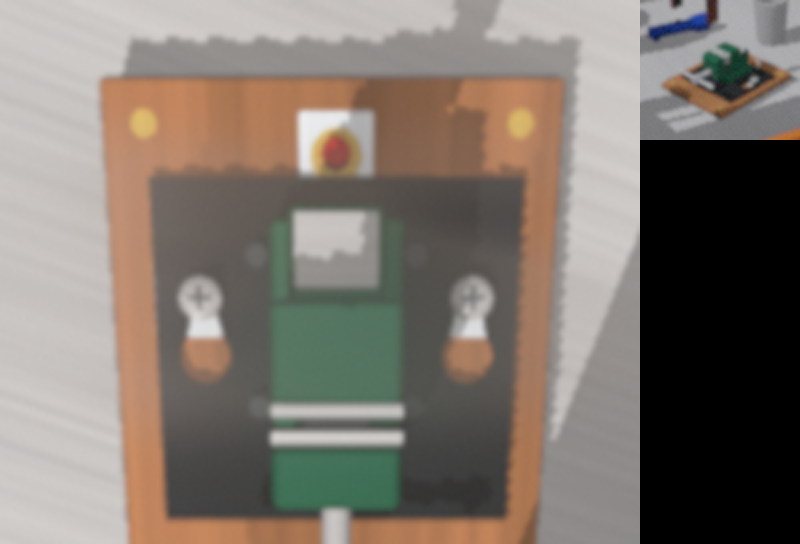

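The vice lies flat with the heads at the slot ends, at (200,297) and (472,297). The red pin stands proud behind the plate's edge at (336,152), and the gripper is clear.

```bash
python3 -c "
from workcell import *
print(close_job())"
```

```text
the job is handed in; nothing more can be done
None
```

The green vice is fitted to the board and released, and the job is handed in. It took about 17 s of the 70 s allowed; `close_job` gave no verdict.

- **Setting down:** I gripped the vice by its jaw, lined the holes up on the screw heads in the wrist camera, and lowered it in small steps. It met no resistance at head height. It then felt about 1.4 N from the catch pin, and the board carried about 6 N once the plate was flat.
- **Sliding home:** It slid about 20 mm to the board's −x and met a stop at about 5 N. The load from the pin disappeared there, so the catch had come clear of the plate. Measured forces stayed well under 25 N.
- **Last checks:** The final picture shows both heads at the closed slot ends, the plate flat, and the red pin visible just behind the plate's edge. The gripper was clear, with about 0 N on it. The other things on the counter were not touched on the way, but I didn't re-measure their positions.
- **Less certain:** I judged the catch to be up from the picture and the force change, not from a direct reading. The scene and side cameras' estimates of the board's position differed by about 8 mm. I therefore lined up on the wrist camera's close view, and its angles agreed.

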